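Clamp a pair of rails on the sawing board

TASK

Two identical short wooden rails lie side by side on the sloping rack: lift them both together in one grip, set them down flat on the sawing board without dropping them, and push them as a pair snug against the fence, with the ends of both against the stop block. Then, with the rails let go, swing the wooden cam lever round as far as it goes so that its nose clamps the pair against the fence, and leave it there. Do not disturb the offcut on the rack, the glue bottle, the tape measure or the tenon saw.

Things in the scene. Friction and masses are not known exactly. Their poses are not given: they have to be found in the camera images.
- rail_a_center (a point): Centre of one of the two identical pale wooden rails, 240 x 22 x 22 mm, 50 to 100 g. x runs along its length (uphill on the rack), z is square to the rack's deck. The rails start on the rack side by side, parallel, 2 to 5 mm apart, with their lower ends level against the lip.
- rail_b_center (a point): Centre of the other rail, same size and axes; it starts on the rack's +y side of the first one. The pair pressed together is 44 mm wide.
- rack: Fixed sloping plywood rack, 270 mm wide (y). Origin under its middle, on the bench; z up. Its deck rises towards its +x at 35 degrees over 250 mm of slope, to 170 mm above the bench. A lip across the low end and guard strips along both sides stand 12 and 10 mm above the deck, 12 mm thick. At least 30 mm of bare deck lies on either side of the pair.
- rack_lip (a point): Point on the deck's surface at the inner face of the lip, half-way across the width; axes as the rack's (x level, uphill; z up). The rails' lower ends rest against the lip, so their centres lie 120 mm up the slope from it and 11 mm off the deck.
- sawboard: Fixed sawing board: plywood base 245 (x) x 330 (y) x 18 mm, origin under its middle. Along its +x edge a fence (dark hardwood, 28 mm thick, 30 mm above the base, with a saw slot); at the +y end of the fence a stop block (30 mm wide, 30 mm high, reaching 52 mm out from the fence). A cam lever is pivoted on the base, in front of the fence.
- corner (a point): Inner corner of the sawing board, where fence face, stop face and board surface meet, 18 mm above the bench. x points square into the fence (its face is x = 0), y along the fence into the stop block (its face is y = 0), z up. Rails that are home lie along y with centres at x = -11 and -33, y = -120, z = +11 mm. The board's surface reaches to x = -215 and y = -290 mm.
- cam_pivot (a point): Axis of the cam lever's pivot bolt: 105 mm from the fence face and 45 mm from the stop face (corner frame x = -105, y = -45 mm), 10.5 mm above the board; axes as the board's. The bolt head is the lever's highest point, 26 mm above the board.
- lever_grip (a point): Point on the handle's middle line, 75 mm from the pivot, half-way up. The handle is a flat hardwood bar 22 mm wide, 18 mm thick, 1.5 mm above the board; its end is 101 mm from the pivot. The cam nose (28 mm wide, round tip 62 mm from the pivot) points 140 degrees anticlockwise of the handle, seen from above. Fully open, all of the lever is at least 90 mm from the fence.
- cam (a joint): Cam lever, rad: 0 open, growing anticlockwise seen from above; 1.65 nose square to the fence; 1.73 end stop, just past centre (clamped). From the pivot the handle points (125.5 degrees + joint) anticlockwise from the board's +x: 125 degrees when open, 225 when shut. Starts at 0 to 0.2; about 1 N at the handle moves it, up to 20 N in the last 0.3 rad. Stays where left.
- offcut_center (a point): Bystander: centre of a dark offcut, 130 x 55 x 18 mm, lying on the rack's +y side against the lip.
- glue: Bystander: white glue bottle, 56 mm in diameter, 150 mm tall, standing on the bench; origin at the centre of its foot.
- tape: Bystander: grey tape measure, 66 x 38 x 62 mm, standing on the bench; origin at the centre of its underside.
- saw: Bystander: tenon saw with a wooden handle, 75 mm wide, about 370 mm long along its y, lying flat on the bench, 15 mm high; origin at the middle of the blade, on the bench.
Mind the look-alikes: they are no part of the job. What is shaped like the part that bears rail_a_center but black or purple is not meant.

How it is judged (in metres and radians):
On the way, in this order (a step that is already met when the one before it is completed fails the run):
1. both rails are off the rack together in one grip (distance between rail_a_center and rail_b_center below 0.028 m and contact force between the fingers and rail_a above 0.5 N and contact force between each of rail_a, rail_b and rack below 0.02 N and distance of each of rail_a_center, rail_b_center from where it was at the start of the episode above 0.04 m and contact force between the fingers and rail_b above 0.5 N), for 0.2 s.
2. both rails lie flat on the board, against the fence and the stop, let go, before the lever is closed (x of rail_a_center in the frame of corner between -0.0365 and 0 m and y of rail_a_center in the frame of corner between -0.1235 and -0.117 m and z of rail_a_center in the frame of corner between 0.008 and 0.014 m and x of rail_b_center in the frame of corner between -0.0365 and 0 m and y of rail_b_center in the frame of corner between -0.1235 and -0.117 m and z of rail_b_center in the frame of corner between 0.008 and 0.014 m and angle between the x axis of each of rail_a, rail_b and the y axis of corner, either way round below 0.04 rad and linear speed of each of rail_a, rail_b below 0.02 m/s and contact force between the fingers and rail_a below 0.1 N and contact force between the fingers and rail_b below 0.1 N and value of joint cam below 1 rad), for 0.2 s.
At the end, for the whole second after the job is handed in: Both rails lie flat on the sawing board side by side along the fence, not more than 3.5 mm of gap in all between fence and rails and between each rail's end and the stop block, within 2 degrees of the fence, at rest and let go; the cam lever is closed (joint above 1.6 rad) and still (x of rail_a_center in the frame of corner between -0.0365 and 0 m and y of rail_a_center in the frame of corner between -0.1235 and -0.117 m and z of rail_a_center in the frame of corner between 0.008 and 0.014 m and x of rail_b_center in the frame of corner between -0.0365 and 0 m and y of rail_b_center in the frame of corner between -0.1235 and -0.117 m and z of rail_b_center in the frame of corner between 0.008 and 0.014 m and angle between the x axis of each of rail_a, rail_b and the y axis of corner, either way round below 0.04 rad and linear speed of each of rail_a, rail_b below 0.02 m/s and contact force between the fingers and rail_a below 0.1 N and contact force between the fingers and rail_b below 0.1 N and value of joint cam above 1.6 rad and velocity of joint cam below 0.05 rad/s and contact force between the fingers and anything else below 0.1 N); the robot touches nothing.
It fails at once if a rail falls freely from a height (over 0.6 m/s with no finger on it) ((linear speed of rail_a above 0.6 m/s and contact force between the fingers and rail_a below 0.05 N) or (linear speed of rail_b above 0.6 m/s and contact force between the fingers and rail_b below 0.05 N)).
It fails at once if a bystander is moved by more than 20 mm (distance of any of offcut_center, saw, glue, tape from where it was at the start of the episode above 0.02 m).
It also fails if it takes over 61 s, if anything falls off the work surface, if the arm or the gripper's body presses on something with over 40 N, if the wrist force passes 120 N, or if a joint passes its speed limit or range.

ROBOT

A 6-joint arm with a two-finger parallel gripper is mounted at the origin on the work surface. World frame = base frame: x ahead of the robot, y to its left, z up, the work surface at z = 0. Lengths are in mm, angles in rad, forces in N, time in s.
With the tool pointing down it reaches from about 350 to 975 mm from the base axis. Payload 7.1 kg.
Tool frame: the origin (TCP) lies midway between the tips of the shut fingers; the grasp point (between the pads) lies 19 mm behind it (ctrl.hold_point_z is the distance from the TCP to the grasp point, in mm); x points along the fingers, y is the direction in which the jaws open and shut, and the axes are right-handed (so a half turn about x gives the same grasp; the last joint's range is limited). The gripper opens to 88 mm and grips with 3 to 60 N. Pads are 20 mm wide; open, the fingers measure 115 mm over their backs; the gripper's body (75 mm by 178 mm) begins 61 mm behind the grasp point.
Start: joints at [1.309, 0.423, 1.63, -0, 1.089, -0.019], TCP at [150.232, 606.659, 222.675] pointing down, gripper open.
Joint ranges: [-3, 3], [-0.9, 2.11], [0.09, 2.58], [-1.31, 4.45], [0.11, 2.69], [-2.54, 2.54]. Speed limits (rad/s): [2.39, 2.39, 3.01, 3.14, 3.14, 3.14].

INTERFACE

Orientations are given as a rotation vector (axis times angle).
In Python, from workcell import ctrl, get_image, calibration gives the robot as it stands.
- The arm moves only by the tool move_arm, never from a script. Its argument "rows" is a list of rows, each a list of 5 numbers: the shift along the world's x, y, z in mm, then the turn about the world's z in rad, then the closure, from -1 (fully open) to 1 (shut). In form: [[tx, ty, tz, roll, jaw], ...]. A call has 1 to 12 rows; each row is the pose to reach, as a shift and turn from the pose measured when the call began; what a row does not reach only later rows make up. A row lasts 1/8 s, in which the tool goes at most 62.5 mm and 10.7 degrees, less where a joint would pass 70% of its speed; a pose out of reach is approached as far as the arm can. A call with a gripper value outside its range is refused whole. The fingers move at their own pace and stop on an object; the grip force is fixed at half the most. Time passes only in rows, so rows that repeat a pose let the fingers close. It gives the time, the measured TCP pose, the force and the opening at its end, in the units of the state.
- ctrl.get_obs(): the state, without advancing time (a new reading comes with each control period).
- get_image(name): name is "side" or "top"; returns the picture (420x560x3 uint8, blue, green, red); there is no depth.
- calibration(name): a dict with "fx", "fy", "cx", "cy" (pixels), "D" ([k1, k2, p1, p2, k3] as OpenCV has them; the pictures are not rectified), "view" (4x4, takes a point from world to camera coordinates). Camera axes: x right, y up, looking along -z (the intrinsics and any distortion apply to the point x, -y, -z); pixel columns grow to the right and rows downward; lengths in mm; the calibration is good to about 2 mm. A picture is of the moment at which its call begins. calibration takes no time and is no camera call.
- ctrl.close_job(): hands the job in, once; it reports no verdict.
The state is a dict: "t": time; "qpos": joint angles; "qvel": joint speeds; "joint_torque": joint torques, N m; "ee_pos": TCP position; "orientation": TCP orientation; "ft_force": force on the tool from outside, world axes, zero at the start; "moment": the same for the moment, N m; "width": finger opening in mm.
Only numpy, scipy, OpenCV 4.12 (cv2) and the standard library are available. Lean on these libraries where they do the work, as an engineer would, in place of code of your own. Each camera call takes 0.05 s, during which the arm holds its last target.

## Working session

There is one attempt and no reset: what is moved stays moved. The work goes in short steps, Python scripts to look and compute and a tool call to move; the robot and the scene stay as the last step left them, time stands still between calls to the robot, and variables do not carry over. Pictures are saved under pics/ and viewed, and the job is handed in when it is done.

Besides the shell and the picture viewer there is one more tool, called in YAML: its name, and indented under it one key for each argument. move_arm: Moves the arm, as the interface text tells. Its arguments: {"type":"object","properties":{"rows":{"type":"array"}},"required":["rows"]}

```bash
ls; mkdir -p pics; python3 - <<'E'
from workcell import ctrl,get_image,calibration
import cv2
for n in("side","top"):
    cv2.imwrite(f"pics/{n}0.png",get_image(n)); print(n,calibration(n))
print(ctrl.get_obs()); print(ctrl.hold_point_z)
E
```

```text
pics
side {'fx': 435.573948165768, 'fy': 435.573948165768, 'cx': 268.69046583694484, 'cy': 208.94440488488993, 'D': array([-0.09728869,  0.        ,  0.        ,  0.        ,  0.        ]), 'view': array([[-9.81106578e-01, -1.93277851e-01, -8.57642814e-03,
         5.30298883e+02],
       [ 1.14989236e-01, -6.18205262e-01,  7.77560114e-01,
        -9.86464939e+01],
       [-1.55587140e-01,  7.61883145e-01,  6.28750121e-01,
        -1.41180653e+03],
       [ 0.00000000e+00,  0.00000000e+00,  0.00000000e+00,
         1.00000000e+00]])}
top {'fx': 398.80031708062495, 'fy': 398.80031708062495, 'cx': 288.389023756755, 'cy': 209.29093504397602, 'D': array([0.03209911, 0.        , 0.        , 0.        , 0.        ]), 'view': array([[ 1.77224090e-02, -9.99842415e-01,  1.03034605e-03,
         3.57515143e+01],
       [ 9.82126277e-01,  1.76015025e-02,  1.87398408e-01,
        -5.49254107e+02],
       [-1.87387012e-01, -2.30922129e-03,  9.82283449e-01,
        -1.17086837e+03],
       [ 0.00000000e+00,  0.00000000e+00,  0.00000000e+00,
         1.00000000e+00]])}
{'t': 0.1, 'qpos': array([ 1.30901453e+00,  4.23796481e-01,  1.63058680e+00, -3.31968483e-05,
        1.08861564e+00, -1.90241953e-02]), 'qvel': array([ 0.00114271, -0.00213582, -0.00263303, -0.00059752, -0.0009285 ,
       -0.00103122]), 'joint_torque': array([-1.90236105e-04, -5.45610595e+01, -2.74321729e+01,  6.45238766e-02,
        1.88011135e-02, -8.93294100e-06]), 'ee_pos': array([150.10724203, 606.19318391, 221.96993904]), 'orientation': array([ 0.18947001,  1.56255026, -0.19166816]), 'ft_force': array([ 0.18498569, -0.00247952, -0.25152227]), 'moment': array([ 0.04617087, -0.01820865, -0.01947929]), 'width': 87.91442738132156}
18.700000000000003
```

View pics/side0.png

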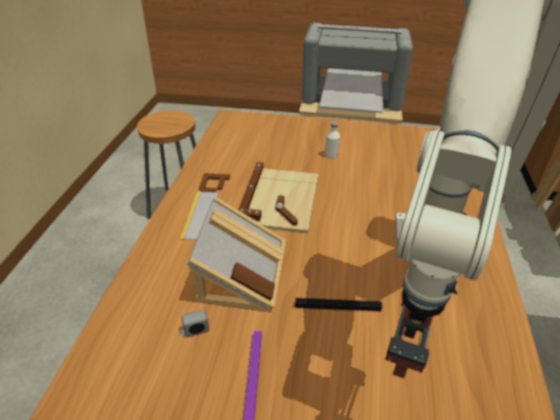

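View pics/top0.png

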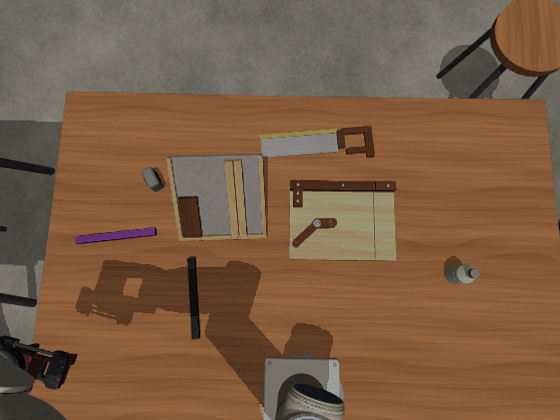

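The side view shows the rack at about (238,255) and the board at about (285,200). In the top view the rails lie at about (236,198) and the board corner is at about (303,190). I'll zoom in to measure.

```bash
cat > h.py <<'E'
import numpy as np,cv2
from workcell import ctrl,get_image,calibration
def proj(n,P):
    c=calibration(n);V=np.array(c['view']);P=np.atleast_2d(np.array(P,float))
    q=P@V[:3,:3].T+V[:3,3];q=q*[1,-1,-1]
    K=np.array([[c['fx'],0,c['cx']],[0,c['fy'],c['cy']],[0,0,1.]])
    return cv2.projectPoints(q.reshape(-1,1,3),np.zeros(3),np.zeros(3),K,np.array(c['D']))[0].reshape(-1,2)
def ray(n,uv):
    c=calibration(n);V=np.array(c['view'])
    K=np.array([[c['fx'],0,c['cx']],[0,c['fy'],c['cy']],[0,0,1.]])
    u=cv2.undistortPoints(np.array(uv,float).reshape(-1,1,2),K,np.array(c['D'])).reshape(-1,2)
    d=np.c_[u[:,0],-u[:,1],-np.ones(len(u))]@V[:3,:3]
    o=-V[:3,:3].T@V[:3,3]
    return o,d
def onz(n,uv,z):
    o,d=ray(n,uv);return o+d*((z-o[2])/d[:,2])[:,None]
def tri(us,ut):
    o1,d1=ray('side',[us]);o2,d2=ray('top',[ut]);d1=d1[0]/np.linalg.norm(d1);d2=d2[0]/np.linalg.norm(d2)
    s=np.linalg.lstsq(np.c_[d1,-d2],o2-o1,rcond=None)[0]
    a=o1+s[0]*d1;b=o2+s[1]*d2
    return (a+b)/2,np.linalg.norm(a-b)
def crop(im,x0,y0,x1,y1,k,fn):
    c=cv2.resize(im[y0:y1,x0:x1],None,fx=k,fy=k,interpolation=cv2.INTER_CUBIC)
    for i in range(x0-x0%10+10,x1,10): cv2.putText(c,str(i),((i-x0)*k,8),0,.3,(0,0,255));cv2.line(c,((i-x0)*k,10),((i-x0)*k,16),(0,0,255))
    for i in range(y0-y0%10+10,y1,10): cv2.putText(c,str(i),(0,(i-y0)*k),0,.3,(0,0,255));cv2.line(c,(18,(i-y0)*k),(24,(i-y0)*k),(0,0,255))
    cv2.imwrite(fn,c)
E
python3 - <<'E'
from h import *
t=cv2.imread('pics/top0.png');s=cv2.imread('pics/side0.png')
crop(t,160,145,270,245,7,'pics/tr.png');crop(t,284,172,402,266,6,'pics/tb.png')
crop(s,180,160,325,310,4,'pics/s1.png')
from scipy.spatial.transform import Rotation as R
print(R.from_rotvec([0.18947,1.56255,-0.19167]).as_matrix().round(3))
E
```

```text
[[-0.     0.24   0.971]
 [-0.001  0.971 -0.24 ]
 [-1.    -0.001  0.   ]]
```

View pics/tr.png

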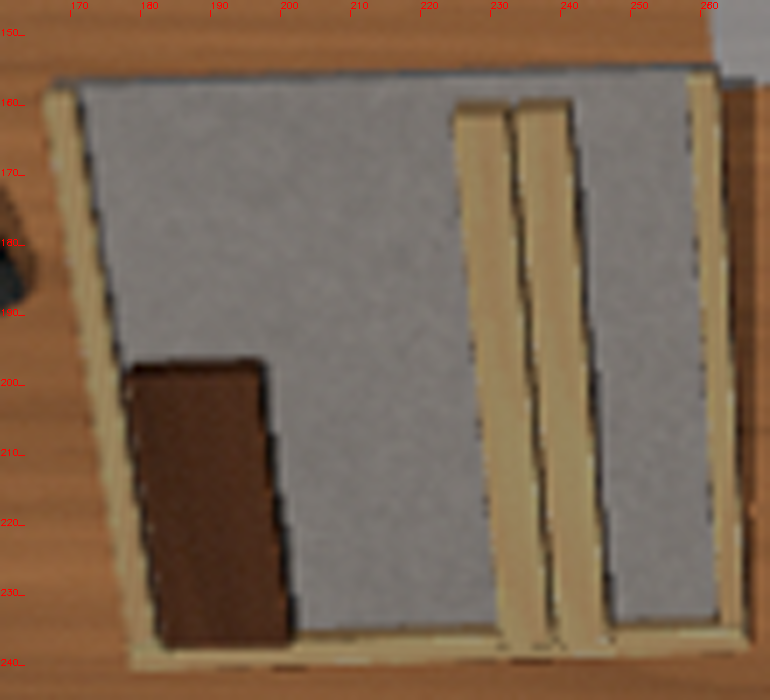

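View pics/tb.png

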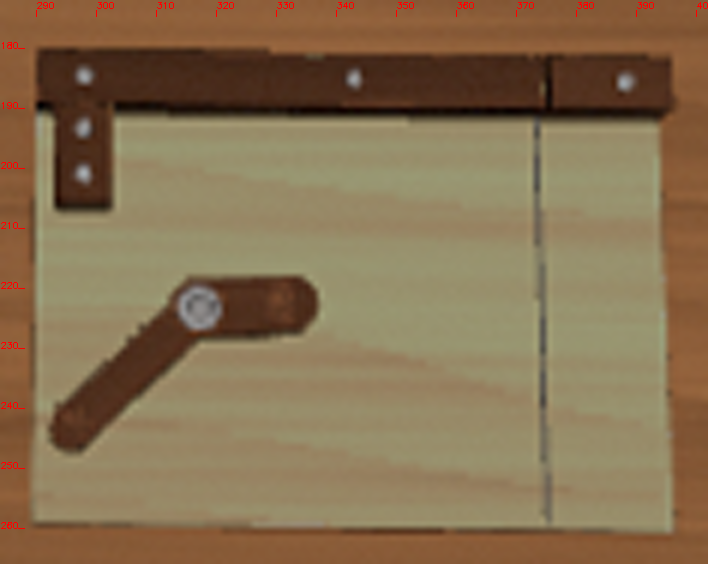

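View pics/s1.png

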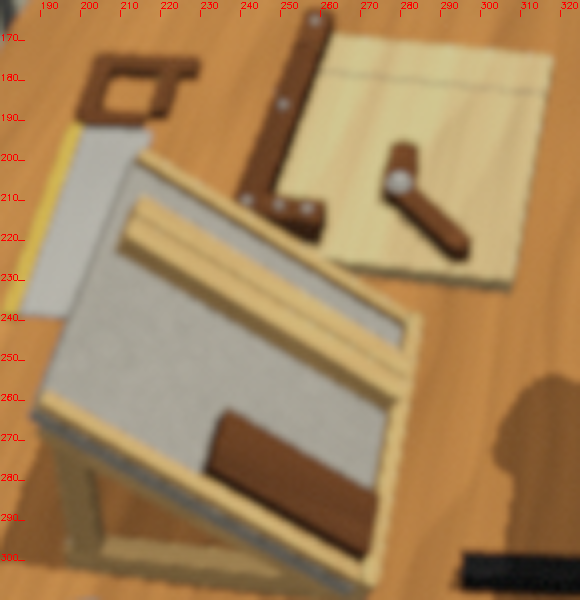

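```bash
python3 - <<'E'
from h import *
def T(x,y):return (160+(x+.5)/7-.5,145+(y+.5)/7-.5)
def B(x,y):return (284+(x+.5)/6-.5,172+(y+.5)/6-.5)
def S(x,y):return (180+(x+.5)/4-.5,160+(y+.5)/4-.5)
for n,s,t in [('rail up +y top',S(125,228),T(455,107)),('rail up -y top',S(140,197),T(571,103)),('rail low -y',S(410,355),T(607,650)),('rail low +y',S(403,387),T(500,648)),
 ('rack low -y lip corner',S(420,318),T(747,640)),('rack low +y',S(372,592),T(130,668)),('rack up +y ',S(33,413),T(45,88)),('rack up -y',S(135,155),T(718,68)),
 ('pivot bolt',S(400,182),B(200,307)),('fence far screw',S(317,20),B(626,82)),('mid screw',S(282,104),B(354,79)),('corner screw',S(247,200),B(84,76)),('stop s1',S(279,205),B(83,128)),('stop s2',S(307,209),B(83,174)),
 ('handle tip',S(462,255),B(62,448)),('nose tip',S(403,142),B(318,304))]:
    p,e=tri(s,t);print(n,p.round(1),round(e,1))
# board plane measures
print('board corner fence/stop on z18+30 edges', onz('top',[B(113,103),B(113,209)],48).round(1))
print('fence face top edge z48', onz('top',[B(130,105),B(530,110)],48).round(1))
print('fence base z18 seen', onz('top',[B(150,112),B(500,118)],18).round(1))
print('board corners z18', onz('top',[B(32,523),B(672,532),B(660,118),B(36,112)],18).round(1))
print('bolt z44', onz('top',[B(200,307)],44).round(1),onz('side',[S(400,182)],44).round(1))
print('handle tip z37.5', onz('top',[B(62,443)],37.5).round(1))
E
```

```text
rail up +y top [661.1 226.2 181.2] 0.6
rail up -y top [665.3 180.9 173. ] 2.5
rail low -y [462.7 172.6  40.6] 3.4
rail low +y [460.9 217.6  51.2] 2.2
rack low -y lip corner [467.5 112.5  24. ] 1.9
rack low +y [452.7 384.6  21.1] 2.0
rack up +y  [672.1 395.6 163.9] 0.8
rack up -y [685.8 123.  164.4] 0.8
pivot bolt [510.7 -43.4  33.9] 0.9
fence far screw [ 631.1 -263.    45. ] 1.0
mid screw [ 631.8 -122.1   44.6] 1.7
corner screw [630.1  18.3  45.2] 0.5
stop s1 [602.5  18.4  44. ] 0.3
stop s2 [578.5  18.1  43. ] 0.5
handle tip [442.   26.6  20.2] 6.9
nose tip [ 516.4 -104.5   30.3] 3.9
board corner fence/stop on z18+30 edges [[615.    3.1  48. ]
 [559.1   2.5  48. ]]
fence face top edge z48 [[ 614.1   -5.7   48. ]
 [ 615.1 -212.3   48. ]]
fence base z18 seen [[ 617.8  -17.5   18. ]
 [ 617.8 -202.8   18. ]]
board corners z18 [[ 400.1   41.2   18. ]
 [ 401.7 -286.2   18. ]
 [ 619.3 -287.2   18. ]
 [ 616.7   42.9   18. ]]
bolt z44 [[509.6 -42.6  44. ]] [[508.2 -30.8  44. ]]
handle tip z37.5 [[439.4  26.7  37.5]]
```

Results of the measurement:
- **Corner:** about (616.3, 2.8). It agrees with the board edges, the pivot and the stop screw.
- **Board yaw:** about 0.
- **Rack and rails yaw:** about 0.05 rad.
- **Pair centre:** about (569, 199.5, 104). The height agrees with the given deck geometry.

Next I move above the pair, gripping slightly uphill of its middle.

move_arm:
  rows:
    - [60,-57,0,0.29,-0.5]
    - [120,-114,0,0.29,-0.5]
    - [180,-171,0,0.29,-0.5]
    - [240,-228,0,0.29,-0.5]
    - [300,-285,0,0.29,-0.5]
    - [360,-342,0,0.29,-0.5]
    - [400,-381,0,0.29,-0.5]
    - [427,-407,-20,0.29,-0.5]
    - [427,-407,-50,0.29,-0.5]
    - [427,-407,-60,0.29,-0.5]
    - [427,-407,-60,0.29,-0.5]
    - [427,-407,-60,0.29,-0.5]

```text
t: 1.6
ee_pos: [576.6, 199.5, 162.0]
orientation: [-0.038, 1.571, 0.036]
ft_force: [0.6, 0.6, -0.5]
width: 65.4
```

```bash
python3 - <<'E'
from h import *
o=ctrl.get_obs();print(o['t'],o['ee_pos'],o['orientation'],o['ft_force'],o['width'])
t=get_image('top');s=get_image('side')
crop(t,190,145,280,245,6,'pics/t1.png');crop(s,180,130,330,280,4,'pics/s2.png')
E
```

```text
1.6 [576.64410507 199.48528742 161.99976215] [-0.03795743  1.57122007  0.03587644] [ 0.56887478  0.60452999 -0.46041162] 65.43085114605647
```

View pics/t1.png

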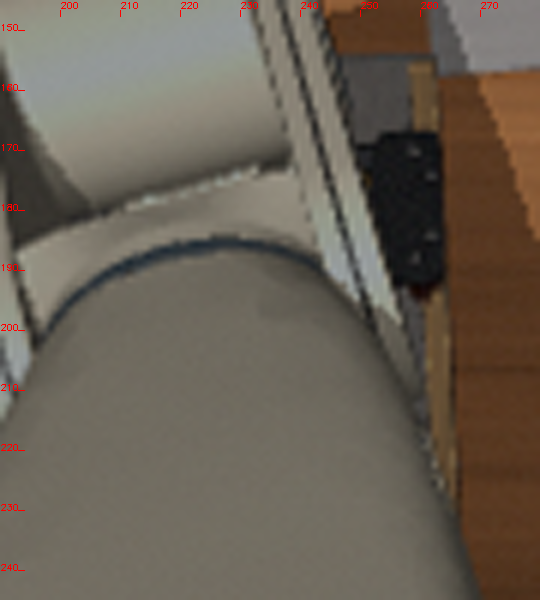

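View pics/s2.png

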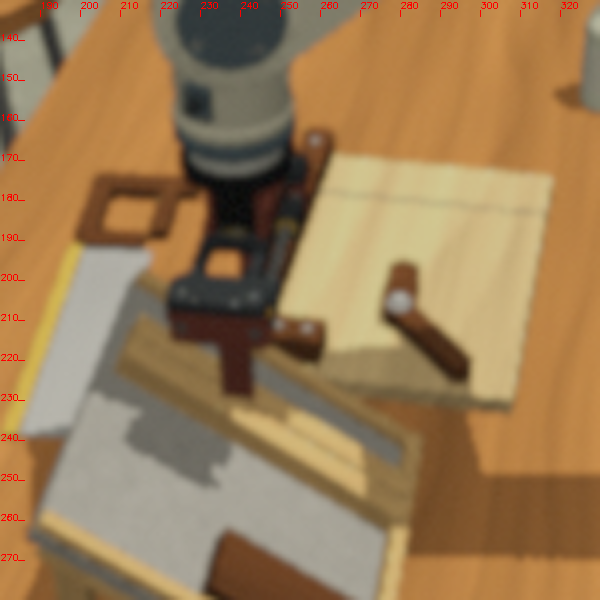

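The side view shows the near finger at about (239,225), over the rails and on the +y side of them. The arm hides the top view. I descend slowly and watch the force.

move_arm:
  rows:
    - [0,0,-15,0,-0.5]
    - [0,0,-28,0,-0.5]
    - [0,0,-33,0,-0.5]
    - [0,0,-38,0,-0.5]
    - [0,0,-38,0,-0.5]

```text
t: 2.33
ee_pos: [576.6, 200.2, 124.4]
orientation: [-0.039, 1.57, 0.037]
ft_force: [-0.3, -0.0, 1.4]
width: 65.7
```

```bash
python3 - <<'E'
from h import *
t=get_image('side')
crop(t,190,150,300,260,5,'pics/s3.png')
E
```

```text
(no output)
```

View pics/s3.png

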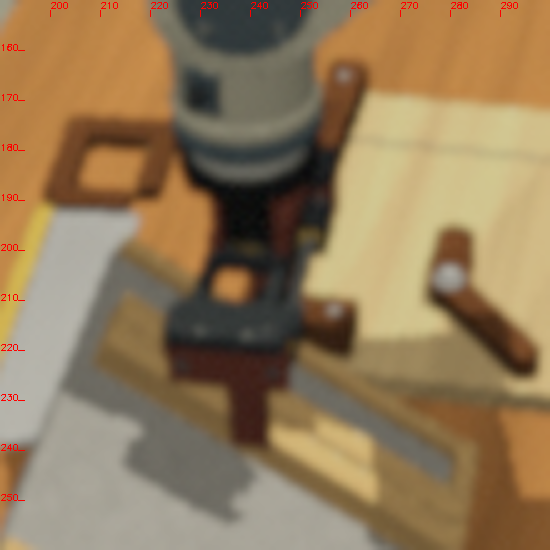

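There is no contact force and the near finger lies beside the rail at about (239,238). I keep going down and feel for the deck.

move_arm:
  rows:
    - [0,0,-5,0,-0.5]
    - [0,0,-9,0,-0.5]
    - [0,0,-12,0,-0.5]
    - [0,0,-15,0,-0.5]
    - [0,0,-15,0,-0.5]

```text
t: 3.0
ee_pos: [576.6, 200.2, 109.4]
orientation: [-0.039, 1.57, 0.037]
ft_force: [-0.0, 0.0, -0.4]
width: 65.7
```

move_arm:
  rows:
    - [0,0,-2,0,-0.5]
    - [0,0,-3,0,-0.5]
    - [0,0,-3,0,-0.5]

```text
t: 3.38
ee_pos: [576.6, 200.2, 106.4]
orientation: [-0.039, 1.57, 0.037]
ft_force: [0.0, -0.9, 0.2]
width: 66.0
```

move_arm:
  rows:
    - [0,0,-2,0,-0.5]
    - [0,0,-2,0,-0.5]

```text
t: 3.62
ee_pos: [577.1, 200.3, 105.2]
orientation: [-0.039, 1.569, 0.037]
ft_force: [-0.8, -0.9, 6.0]
width: 65.9
```

The fingers touched the deck at about z=105.5, against about 104 predicted. I raise 2 mm and grip.

move_arm:
  rows:
    - [0,0,2,0,-0.5]
    - [0,0,2,0,0.0]
    - [0,0,2,0,0.3]
    - [0,0,2,0,0.7]
    - [0,0,2,0,1]
    - [0,0,2,0,1]
    - [0,0,2,0,1]
    - [0,0,2,0,1]

```text
t: 4.62
ee_pos: [577.2, 200.3, 107.2]
orientation: [-0.039, 1.569, 0.037]
ft_force: [1.0, -0.2, -0.8]
width: 43.7
```

Opening is 43.7 mm, so both rails are held together. I lift slowly.

move_arm:
  rows:
    - [0,0,5,0,1]
    - [0,0,12,0,1]
    - [0,0,24,0,1]
    - [0,0,40,0,1]
    - [0,0,60,0,1]
    - [0,0,80,0,1]
    - [0,0,90,0,1]
    - [0,0,90,0,1]
    - [0,0,90,0,1]
    - [0,0,90,0,1]

```text
t: 5.88
ee_pos: [576.7, 200.1, 196.3]
orientation: [-0.039, 1.57, 0.037]
ft_force: [-0.6, 0.9, -1.3]
width: 43.9
```

```bash
python3 - <<'E'
from h import *
s=get_image('side');crop(s,180,130,330,280,4,'pics/s4.png')
E
```

```text
(no output)
```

View pics/s4.png

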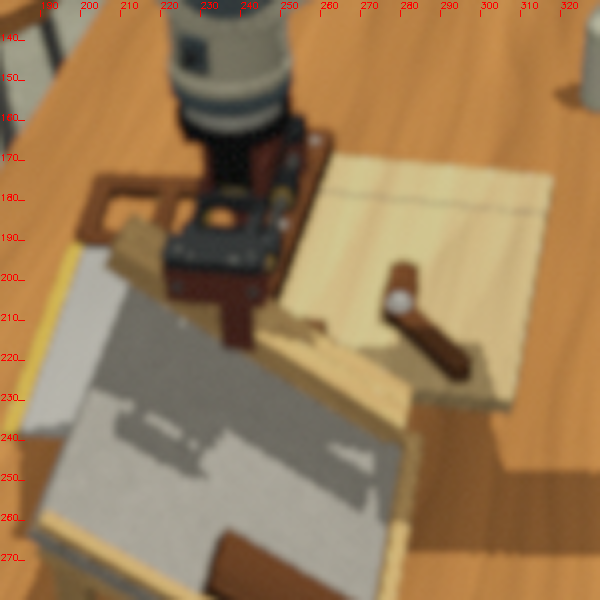

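Both rails are lifted, and the pair is visible from (208,195) to (282,235). I carry them over to the board and turn them -90° so the low end faces the stop.

move_arm:
  rows:
    - [0,-20,15,0,1]
    - [0,-50,30,0,1]
    - [-2,-85,35,-0.15,1]
    - [-4,-120,35,-0.31,1]
    - [-6,-155,35,-0.48,1]
    - [-8,-190,35,-0.65,1]
    - [-10,-225,35,-0.82,1]
    - [-12,-255,35,-0.99,1]
    - [-12,-280,35,-1.16,1]
    - [-12,-300,35,-1.33,1]
    - [-12,-315,35,-1.49,1]
    - [-12,-320,35,-1.62,1]

```text
t: 7.42
ee_pos: [564.4, -121.8, 232.0]
orientation: [1.214, 1.206, -1.215]
ft_force: [0.3, -0.7, -1.6]
width: 43.9
```

move_arm:
  rows:
    - [0,0,0,0,1]
    - [0,0,0,0,1]

```text
t: 7.68
ee_pos: [564.2, -122.2, 232.4]
orientation: [1.212, 1.207, -1.214]
ft_force: [0.6, -0.3, -1.5]
width: 43.7
```

```bash
python3 - <<'E'
from h import *
from scipy.spatial.transform import Rotation as R
o=ctrl.get_obs();print(o['t'],o['ee_pos'],o['width'],o['qpos']);print(R.from_rotvec(o['orientation']).as_matrix().round(3))
s=get_image('side');crop(s,180,90,330,240,4,'pics/s5.png')
s=get_image('top');crop(s,270,140,410,270,5,'pics/t5.png')
E
```

```text
7.675 [ 564.18996973 -122.20974129  232.43117495] 43.742758796629616 [-2.33488657e-01  3.42501001e-01  1.72889466e+00 -9.39610828e-04
  1.07071731e+00 -2.27851715e-01]
[[-0.001  1.    -0.005]
 [-0.001 -0.005 -1.   ]
 [-1.    -0.001  0.001]]
```

View pics/s5.png

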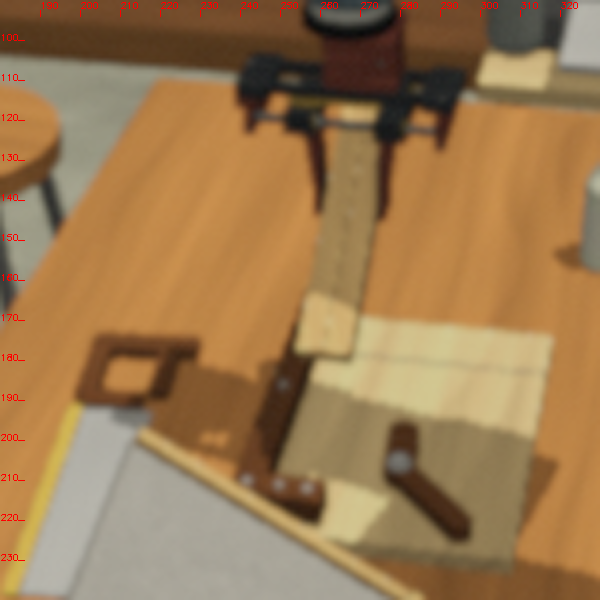

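View pics/t5.png

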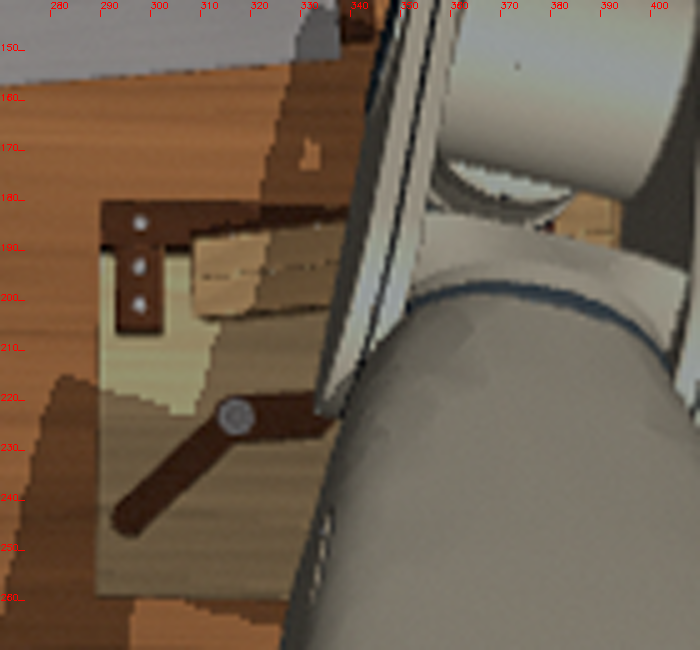

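The pair hangs with its low end facing the stop, at about (326,330) in the crop. The grip is holding. I go down to just above touchdown, then feel for contact.

move_arm:
  rows:
    - [1,2,-35,0,1]
    - [1,2,-70,0,1]
    - [1,2,-95,0,1]
    - [1,2,-112,0,1]
    - [1,2,-122,0,1]
    - [1,2,-126,0,1]
    - [1,2,-126,0,1]

```text
t: 8.65
ee_pos: [565.6, -119.8, 106.6]
orientation: [1.212, 1.206, -1.214]
ft_force: [0.5, -0.1, -1.4]
width: 44.0
```

move_arm:
  rows:
    - [0,0,-3,0,1]
    - [0,0,-6,0,1]
    - [0,0,-6,0,1]

```text
t: 9.02
ee_pos: [565.6, -119.8, 100.6]
orientation: [1.212, 1.206, -1.214]
ft_force: [-0.5, 0.8, -1.4]
width: 44.0
```

```bash
python3 - <<'E'
from h import *
s=get_image('side');crop(s,200,100,330,240,4,'pics/s6.png')
s=get_image('top');crop(s,270,140,410,270,5,'pics/t6.png')
E
```

```text
(no output)
```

View pics/s6.png

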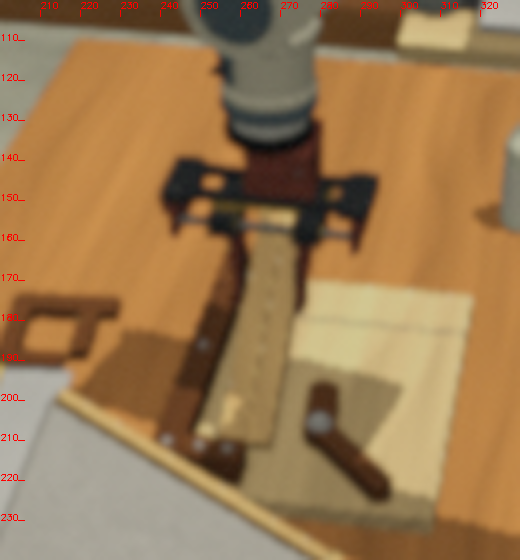

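View pics/t6.png

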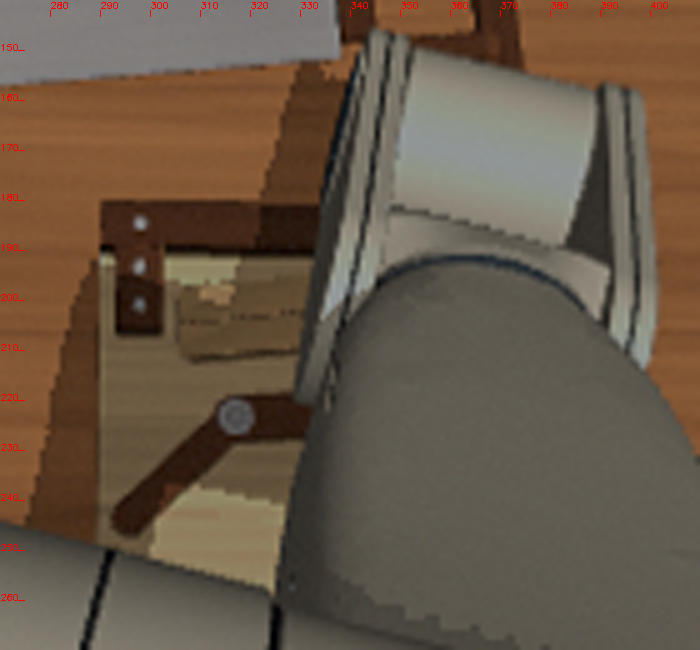

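The low end is close to the board, with its top edge just clear of the stop. I lower to touchdown and start pivoting the rails flat in the grip along an arc.

move_arm:
  rows:
    - [0,0,-2,0,1]
    - [0,0,-4,0,1]
    - [0,-2,-7,0,1]
    - [0,-5,-10,0,1]
    - [0,-7,-13,0,1]
    - [0,-7,-13,0,1]

```text
t: 9.88
ee_pos: [566.3, -127.3, 87.8]
orientation: [1.213, 1.205, -1.213]
ft_force: [1.7, -3.1, 3.0]
width: 43.4
```

move_arm:
  rows:
    - [-0.5,-3,-5,0,1]
    - [-1,-6,-10,0,1]
    - [-1,-9,-15,0,1]
    - [-1,-12,-20,0,1]
    - [-1,-12,-20,0,1]

```text
t: 10.5
ee_pos: [564.5, -139.1, 66.9]
orientation: [1.213, 1.206, -1.214]
ft_force: [1.5, -0.5, 1.1]
width: 43.6
```

```bash
python3 - <<'E'
from h import *
s=get_image('side');crop(s,200,100,330,240,4,'pics/s7.png')
s=get_image('top');crop(s,270,140,410,270,5,'pics/t7.png')
E
```

```text
(no output)
```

View pics/s7.png

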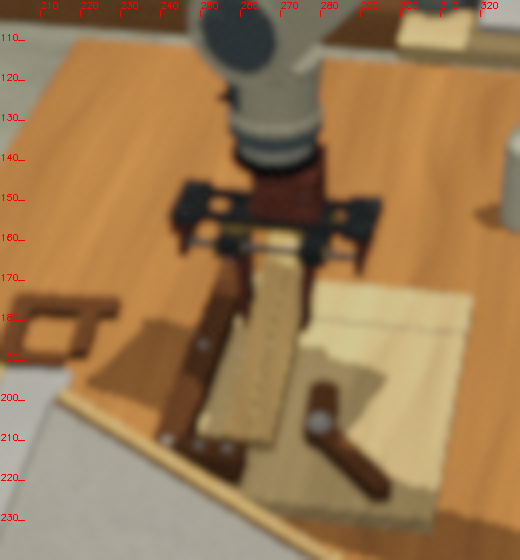

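View pics/t7.png

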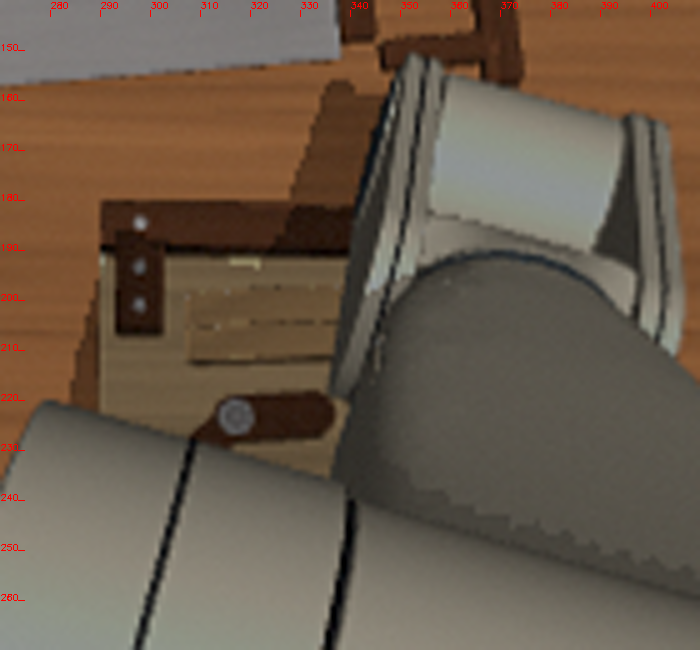

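The rails are pivoting in the grip, the low end stays on the board and the forces are small. I continue.

move_arm:
  rows:
    - [0.5,-2,-5,0,1]
    - [0.5,-4,-10,0,1]
    - [0.5,-6,-15,0,1]
    - [0.5,-8,-21,0,1]
    - [0.5,-10,-27,0,1]
    - [0.5,-11,-32,0,1]
    - [0.5,-11,-32,0,1]

```text
t: 11.48
ee_pos: [564.7, -150.0, 34.7]
orientation: [1.212, 1.207, -1.215]
ft_force: [0.3, -1.2, 0.3]
width: 43.7
```

move_arm:
  rows:
    - [0,-1,-3,0,1]
    - [0,-1,-6,0,1]
    - [0,-2,-9,0,1]
    - [0,-2,-9,0,1]

```text
t: 11.98
ee_pos: [564.6, -151.8, 25.5]
orientation: [1.213, 1.208, -1.215]
ft_force: [0.6, 0.7, 0.4]
width: 43.8
```

```bash
python3 - <<'E'
from h import *
s=get_image('side');crop(s,200,100,330,240,4,'pics/s8.png')
E
```

```text
(no output)
```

View pics/s8.png

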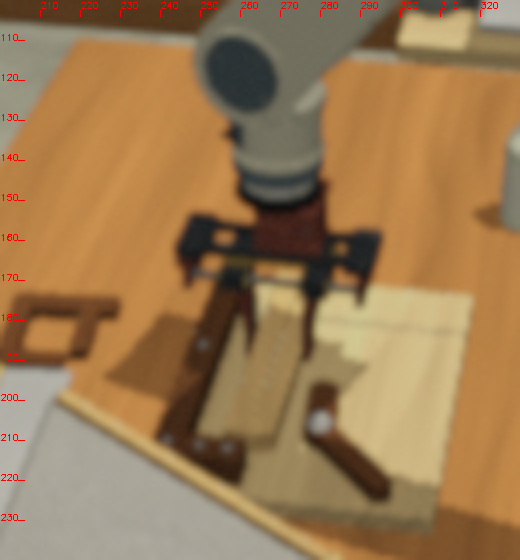

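move_arm:
  rows:
    - [0,0,-1,0,1]
    - [0,0,-2,0,1]
    - [0,0,-2,0,1]

```text
t: 12.4
ee_pos: [564.7, -152.0, 23.6]
orientation: [1.212, 1.207, -1.215]
ft_force: [0.5, -2.9, 1.8]
width: 44.0
```

move_arm:
  rows:
    - [0,0,-1,0,1]
    - [0,0,-2,0,1]
    - [0,0,-2,0,1]

```text
t: 12.78
ee_pos: [564.8, -152.2, 22.4]
orientation: [1.212, 1.207, -1.215]
ft_force: [-2.0, -1.6, 9.4]
width: 43.8
```

The force rose to 9 N, so the rails are flat on the board. I release with a small opening, then rise.

move_arm:
  rows:
    - [0,0,1,0,1]
    - [0,0,1,0,-0.3]
    - [0,0,1,0,-0.3]
    - [0,0,1,0,-0.3]
    - [0,0,1,0,-0.3]

```text
t: 13.4
ee_pos: [564.7, -152.1, 23.3]
orientation: [1.212, 1.207, -1.215]
ft_force: [-0.8, 0.1, -0.8]
width: 57.3
```

move_arm:
  rows:
    - [0,0,8,0,-0.3]
    - [0,0,20,0,-0.3]
    - [0,0,45,0,-0.3]
    - [-5,-60,70,0,-0.3]
    - [-5,-120,80,0,0]
    - [-5,-120,80,0,0]

```text
t: 14.15
ee_pos: [560.7, -276.5, 105.8]
orientation: [1.215, 1.2, -1.216]
ft_force: [-1.4, -0.6, 0.3]
width: 44.4
```

```bash
python3 - <<'E'
from h import *
s=get_image('side');crop(s,200,100,330,240,4,'pics/s9.png')
s=get_image('top');crop(s,270,140,410,270,5,'pics/t9.png')
E
```

```text
(no output)
```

View pics/s9.png

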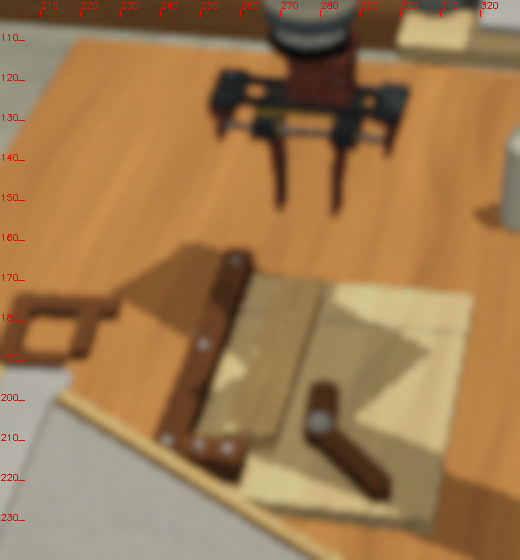

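View pics/t9.png

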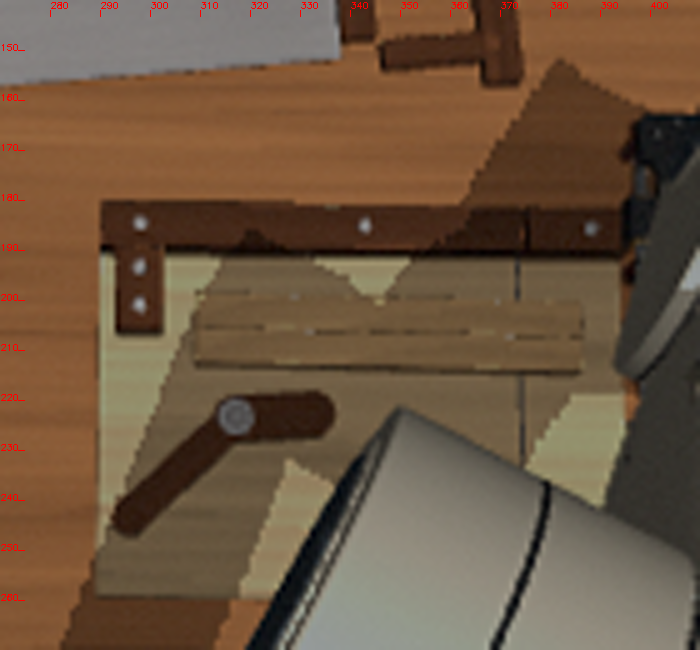

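The rails lie flat, together and clear of the lever: in the top view they span px (309,200) to (386,214). I close the fingers and go behind the pair at its middle to push it to the fence.

move_arm:
  rows:
    - [-20,40,0,0,1]
    - [-42,90,0,0,1]
    - [-42,135,-20,0,1]
    - [-42,135,-50,0,1]
    - [-42,135,-70,0,1]
    - [-42,135,-81,0,1]
    - [-42,135,-81,0,1]

```text
t: 15.12
ee_pos: [516.7, -136.6, 22.3]
orientation: [1.213, 1.208, -1.216]
ft_force: [0.2, 0.3, 0.8]
width: 0.6
```

move_arm:
  rows:
    - [5,0,0,0,1]
    - [9,0,0,0,1]
    - [13,0,0,0,1]
    - [17,0,0,0,1]
    - [21,0,0,0,1]
    - [25,0,0,0,1]
    - [29,0,0,0,1]
    - [32,0,0,0,1]
    - [34,0,0,0,1]
    - [34,0,0,0,1]

```text
t: 16.38
ee_pos: [551.2, -136.6, 22.3]
orientation: [1.213, 1.208, -1.215]
ft_force: [0.7, -1.2, 0.4]
width: 0.5
```

```bash
python3 - <<'E'
from h import *
s=get_image('side');crop(s,200,100,330,240,4,'pics/s10.png')
s=get_image('top');crop(s,270,140,410,270,5,'pics/t10.png')
E
```

```text
(no output)
```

View pics/s10.png

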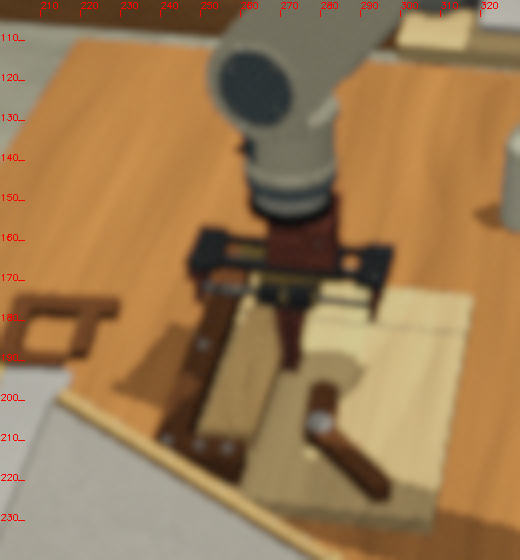

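View pics/t10.png

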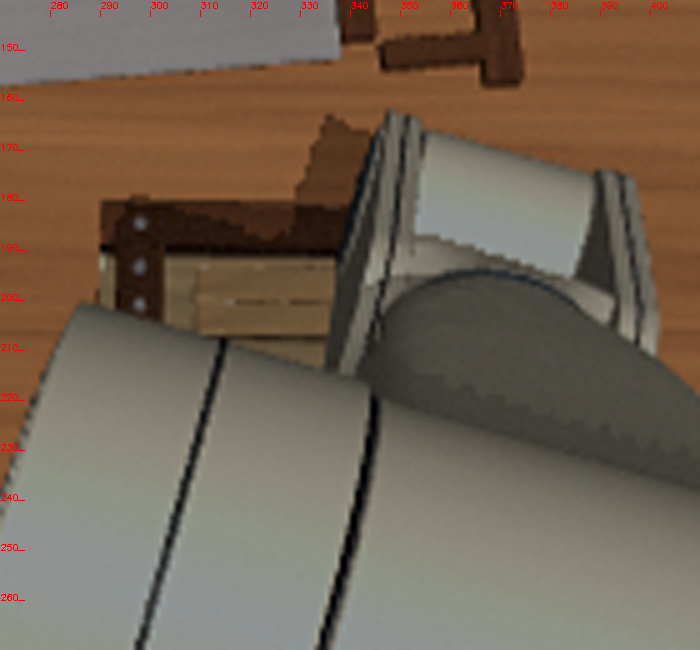

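Pushing works. A few millimetres remain, so I push on in small steps until it resists.

move_arm:
  rows:
    - [2,0,0,0,1]
    - [4,0,0,0,1]
    - [6,0,0,0,1]
    - [6,0,0,0,1]

```text
t: 16.98
ee_pos: [557.7, -136.7, 22.4]
orientation: [1.213, 1.207, -1.215]
ft_force: [0.0, 0.1, -0.6]
width: 0.6
```

move_arm:
  rows:
    - [1,0,0,0,1]
    - [2,0,0,0,1]
    - [2,0,0,0,1]

```text
t: 17.35
ee_pos: [560.0, -136.7, 22.4]
orientation: [1.213, 1.206, -1.215]
ft_force: [-0.8, 0.4, -0.4]
width: 0.3
```

move_arm:
  rows:
    - [1,0,0,0,1]
    - [2,0,0,0,1]
    - [2,0,0,0,1]

```text
t: 17.73
ee_pos: [562.1, -136.9, 22.3]
orientation: [1.213, 1.206, -1.215]
ft_force: [-2.6, -0.8, 1.1]
width: 0.2
```

move_arm:
  rows:
    - [1,0,0,0,1]
    - [2,0,0,0,1]
    - [2,0,0,0,1]

```text
t: 18.1
ee_pos: [562.1, -136.8, 22.2]
orientation: [1.212, 1.209, -1.217]
ft_force: [-7.7, -1.0, 7.5]
width: 0.6
```

The pair is against the fence: x stalls at 562.1, which puts the fence at 616.1 as expected. Now I go to the -y end and push both rails to the stop, fingers slightly open so each one pushes its own rail.

move_arm:
  rows:
    - [-8,0,0,0,1]
    - [-10,0,15,0,1]
    - [-10,-10,50,0,1]
    - [5,-60,60,0,0.7]
    - [27,-120,60,0,0.7]
    - [27,-148,55,0,0.7]
    - [27,-148,25,0,0.7]
    - [27,-148,5,0,0.7]
    - [27,-148,2,0,0.7]
    - [27,-148,2,0,0.7]

```text
t: 19.35
ee_pos: [589.5, -284.4, 24.6]
orientation: [1.211, 1.21, -1.216]
ft_force: [-0.3, -0.8, 0.5]
width: 13.2
```

```bash
python3 - <<'E'
from h import *
s=get_image('side');crop(s,200,100,330,240,4,'pics/s11.png')
s=get_image('top');crop(s,270,140,410,270,5,'pics/t11.png')
E
```

```text
(no output)
```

View pics/s11.png

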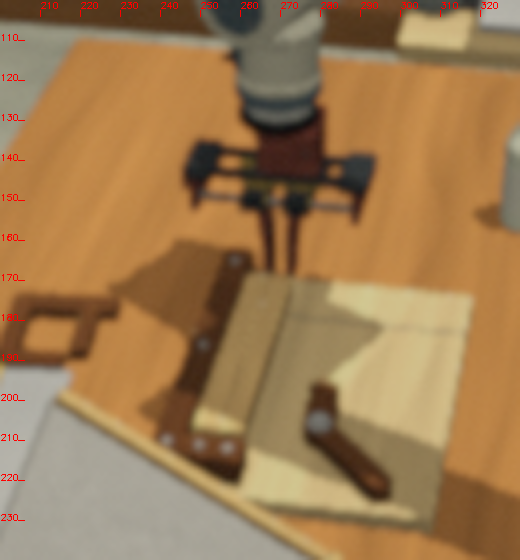

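View pics/t11.png

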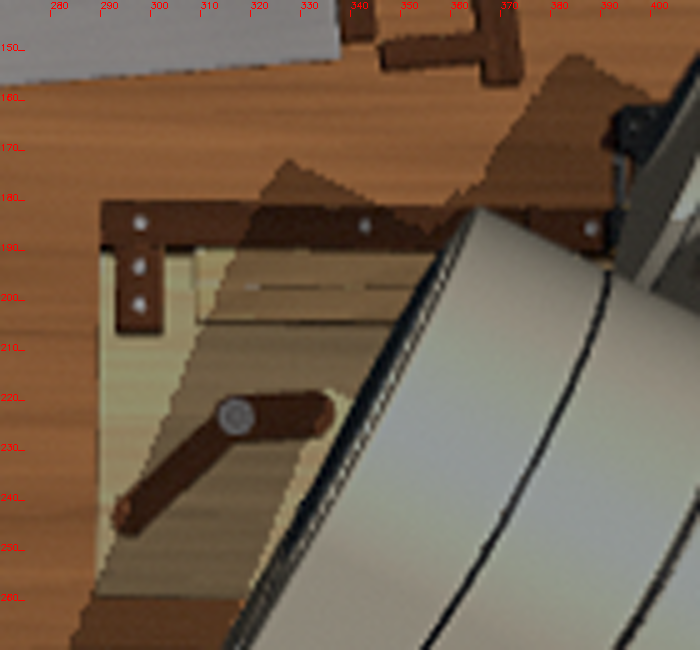

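The pair is tight on the fence, with its ends about 18 mm from the stop (px 309 against 302). I push +y.

move_arm:
  rows:
    - [0,5,-1,0,0.7]
    - [0,9,-1,0,0.7]
    - [0,13,-1,0,0.7]
    - [0,17,-1,0,0.7]
    - [0,21,-1,0,0.7]
    - [0,25,-1,0,0.7]
    - [0,29,-1,0,0.7]
    - [0,32,-1,0,0.7]
    - [0,32,-1,0,0.7]

```text
t: 20.58
ee_pos: [589.9, -252.3, 24.2]
orientation: [1.212, 1.209, -1.216]
ft_force: [0.8, -0.3, 0.2]
width: 13.5
```

move_arm:
  rows:
    - [0,1,0,0,0.7]
    - [0,3,0,0,0.7]
    - [0,3,0,0,0.7]

```text
t: 20.95
ee_pos: [589.9, -249.2, 24.2]
orientation: [1.212, 1.209, -1.216]
ft_force: [0.6, -0.7, 0.2]
width: 13.0
```

move_arm:
  rows:
    - [0,1,0,0,0.7]
    - [0,2,0,0,0.7]
    - [0,2,0,0,0.7]

```text
t: 21.32
ee_pos: [589.9, -247.0, 24.2]
orientation: [1.212, 1.209, -1.216]
ft_force: [-1.1, -1.7, -0.3]
width: 13.2
```

move_arm:
  rows:
    - [0,1,0,0,0.7]
    - [0,2,0,0,0.7]
    - [0,2,0,0,0.7]

```text
t: 21.7
ee_pos: [589.9, -246.6, 24.2]
orientation: [1.21, 1.207, -1.216]
ft_force: [-1.6, -9.1, -0.3]
width: 13.2
```

move_arm:
  rows:
    - [0,1,0,0,0.7]
    - [0,1,0,0,0.7]

```text
t: 21.95
ee_pos: [589.9, -246.6, 24.2]
orientation: [1.209, 1.206, -1.216]
ft_force: [-1.8, -7.7, -0.7]
width: 13.1
```

Firm stop at y=-246.6, as expected for the stop face at about +3. I back off, re-press the side against the fence and check.

move_arm:
  rows:
    - [0,-6,0,0,0.7]
    - [0,-10,20,0,0.7]
    - [-5,-5,55,0,1]
    - [-30,50,60,0,1]
    - [-45,105,60,0,1]
    - [-45,109,30,0,1]
    - [-45,109,5,0,1]
    - [-45,109,-1,0,1]
    - [-45,109,-1,0,1]

```text
t: 23.08
ee_pos: [545.3, -137.9, 23.9]
orientation: [1.209, 1.206, -1.216]
ft_force: [-0.3, 0.2, 0.8]
width: 0.4
```

move_arm:
  rows:
    - [5,0,0,0,1]
    - [10,0,0,0,1]
    - [14,0,0,0,1]
    - [17,0,0,0,1]
    - [18,0,0,0,1]
    - [18,0,0,0,1]

```text
t: 23.82
ee_pos: [562.1, -137.7, 23.7]
orientation: [1.208, 1.208, -1.217]
ft_force: [-5.6, -1.7, 4.1]
width: 0.4
```

move_arm:
  rows:
    - [-8,0,0,0,1]
    - [-12,0,15,0,1]
    - [-15,10,50,0,1]
    - [-35,60,65,0,1]
    - [-60,115,65,0,1]
    - [-80,165,65,0,1]
    - [-80,172,65,0,1]
    - [-80,172,65,0,1]

```text
t: 24.82
ee_pos: [483.2, 34.5, 89.6]
orientation: [1.208, 1.207, -1.215]
ft_force: [0.6, -0.2, -0.2]
width: 0.5
```

```bash
python3 - <<'E'
from h import *
s=get_image('side');cv2.imwrite('pics/s12r.png',s);crop(s,200,100,330,240,4,'pics/s12.png')
s=get_image('top');cv2.imwrite('pics/t12r.png',s);crop(s,270,140,410,270,5,'pics/t12.png')
E
```

```text
(no output)
```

View pics/s12.png

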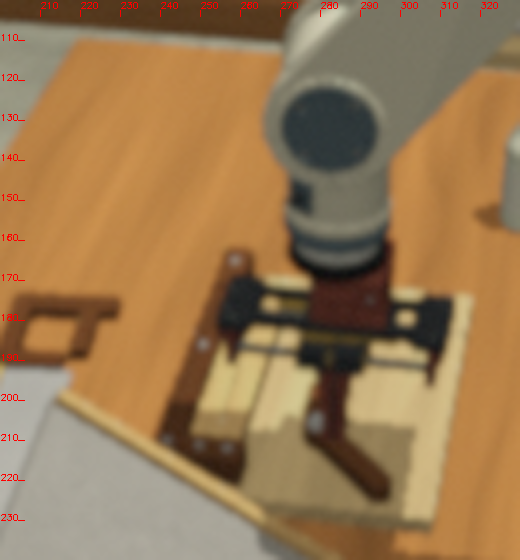

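View pics/t12.png

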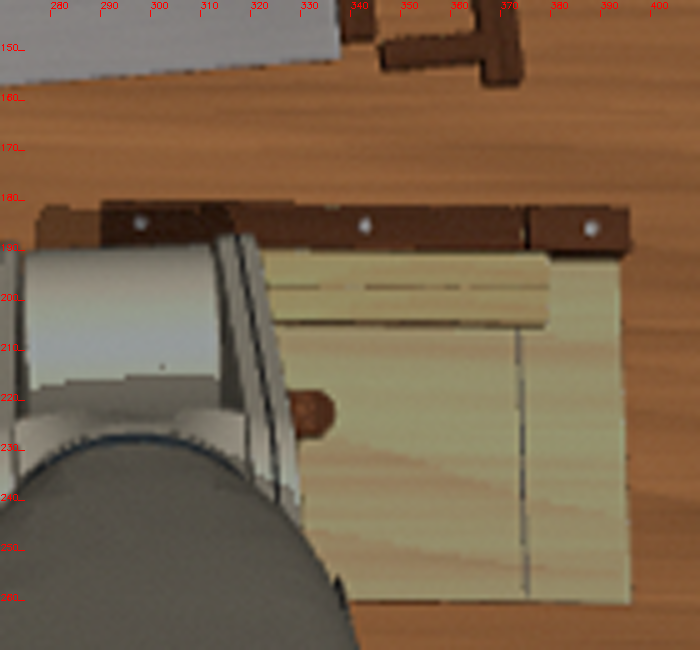

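The rails are snug on the fence with their -y ends level at px x=380. I lower the shut fingers behind the handle and begin swinging it.

move_arm:
  rows:
    - [0,0,-30,0,1]
    - [0,0,-55,0,1]
    - [0,0,-65,0,1]
    - [-8,-7,-65,0,1]
    - [-16,-12,-65,0,1]
    - [-24,-18,-65,0,1]
    - [-31,-26,-65,0,1]
    - [-38,-35,-65,0,1]
    - [-38,-35,-65,0,1]

```text
t: 26.05
ee_pos: [444.0, -2.1, 24.2]
orientation: [1.209, 1.207, -1.219]
ft_force: [0.9, -0.1, -0.1]
width: 0.3
```

```bash
python3 - <<'E'
from h import *
s=get_image('side');crop(s,200,100,330,240,4,'pics/s13.png')
E
```

```text
(no output)
```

View pics/s13.png

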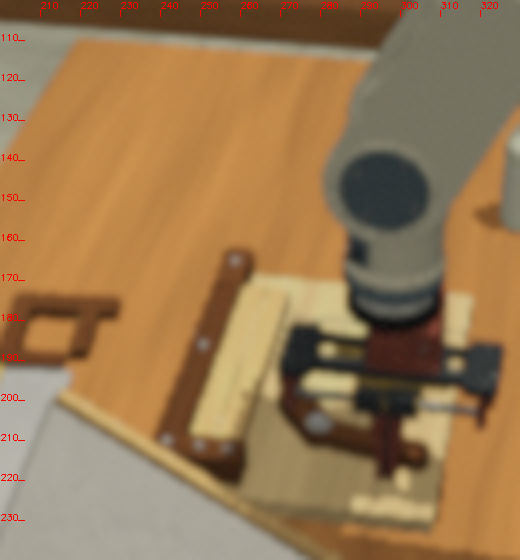

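The lever is turning with the finger. The handle tip is now at about (305,213) and the nose is swinging toward the rails.

move_arm:
  rows:
    - [-3,-7,0,0,1]
    - [-6,-13,0,0,1]
    - [-8,-19,0,0,1]
    - [-9.5,-25,0,0,1]
    - [-10.5,-31,0,0,1]
    - [-11,-37,0,0,1]
    - [-11,-43,0,0,1]
    - [-11,-43,0,0,1]

```text
t: 27.1
ee_pos: [433.3, -45.4, 24.1]
orientation: [1.21, 1.206, -1.219]
ft_force: [0.5, 0.6, 0.4]
width: 0.4
```

move_arm:
  rows:
    - [0,-4,0,0,1]
    - [0.5,-8,0,0,1]
    - [1,-12,0,0,1]
    - [1,-12,0,0,1]

```text
t: 27.6
ee_pos: [434.3, -57.6, 24.1]
orientation: [1.21, 1.206, -1.219]
ft_force: [0.2, 0.2, -0.6]
width: 0.3
```

move_arm:
  rows:
    - [1,-4,0,0,1]
    - [2,-8,0,0,1]
    - [3.5,-12,0,0,1]
    - [3.5,-12,0,0,1]

```text
t: 28.1
ee_pos: [435.9, -67.7, 23.9]
orientation: [1.21, 1.211, -1.222]
ft_force: [-1.4, 18.1, 4.3]
width: 0.8
```

```bash
python3 - <<'E'
from h import *
s=get_image('side');crop(s,200,100,330,240,4,'pics/s14.png')
E
```

```text
(no output)
```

View pics/s14.png

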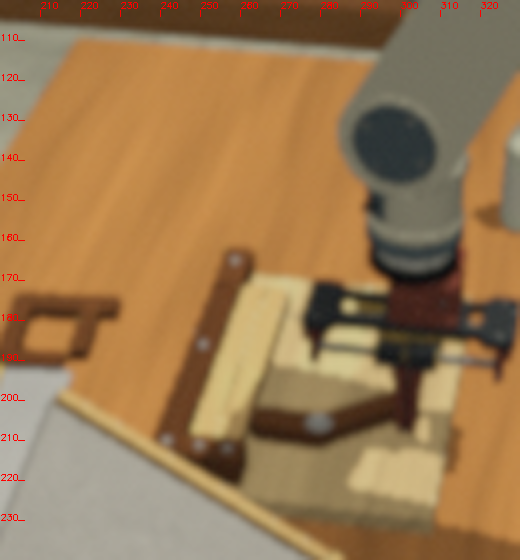

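The nose has reached the rails and the force is 18 N, as expected for the last stretch. I push on to the end stop.

move_arm:
  rows:
    - [1,-4,0,0,1]
    - [2,-7,0,0,1]
    - [3.5,-10,0,0,1]
    - [3.5,-10,0,0,1]

```text
t: 28.65
ee_pos: [436.5, -76.0, 23.5]
orientation: [1.209, 1.217, -1.225]
ft_force: [-4.5, 13.3, 4.8]
width: 0.8
```

move_arm:
  rows:
    - [1,-2,0,0,1]
    - [2,-4,0,0,1]
    - [2,-4,0,0,1]

```text
t: 29.02
ee_pos: [435.9, -78.3, 23.2]
orientation: [1.209, 1.222, -1.228]
ft_force: [-3.2, 14.8, 6.3]
width: 0.7
```

move_arm:
  rows:
    - [2,-3,0,0,1]
    - [4,-5,0,0,1]
    - [4,-5,0,0,1]

```text
t: 29.4
ee_pos: [435.4, -80.5, 22.7]
orientation: [1.208, 1.231, -1.233]
ft_force: [-7.8, 23.3, 10.5]
width: 0.3
```

```bash
python3 - <<'E'
from h import *
s=get_image('side');crop(s,200,100,330,240,4,'pics/s15.png')
s=get_image('top');crop(s,270,140,410,270,5,'pics/t15.png')
E
```

```text
(no output)
```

View pics/s15.png

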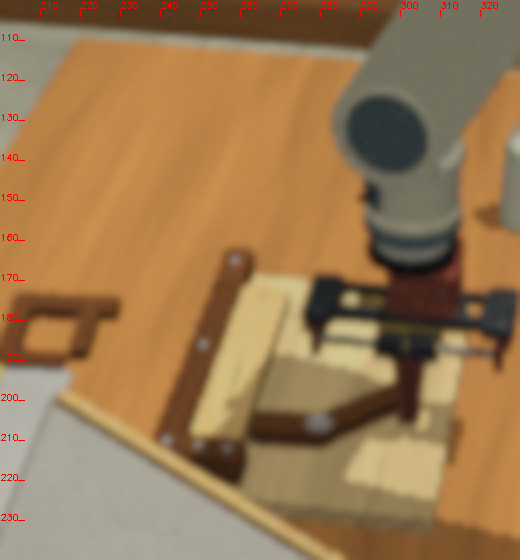

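View pics/t15.png

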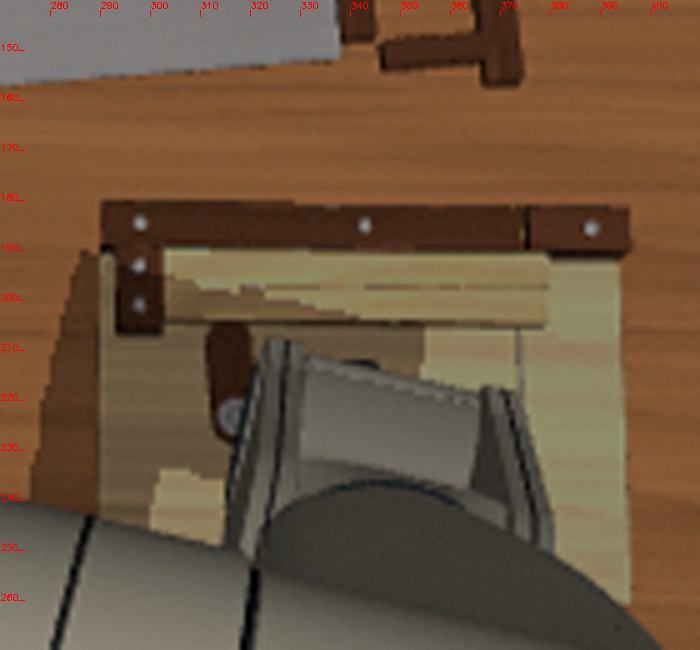

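move_arm:
  rows:
    - [2,-3,1,0,1]
    - [3,-4,1,0,1]
    - [3,-4,1,0,1]

```text
t: 29.88
ee_pos: [434.2, -81.5, 23.1]
orientation: [1.208, 1.24, -1.238]
ft_force: [-5.0, 22.4, 5.5]
width: -0.0
```

```bash
python3 - <<'E'
from h import *
def B(x,y):return (270+(x+.5)/5-.5,140+(y+.5)/5-.5)
print(onz('top',[B(235,415)],44).round(1),onz('top',[B(228,323),B(207,330),B(249,330)],38).round(1))
print('rail -y end, outer edge z40',onz('top',[B(549,290),B(547,323),B(300,250),B(300,321)],40).round(1))
E
```

```text
[[510.  -41.7  44. ]] [[568.8 -37.5  38. ]
 [564.1 -24.5  38. ]
 [564.6 -50.6  38. ]]
rail -y end, outer edge z40 [[ 592.9 -236.7   40. ]
 [ 571.9 -235.    40. ]
 [ 615.7  -82.1   40. ]
 [ 570.4  -82.    40. ]]
```

The nose lies about 4° past square and the lever no longer moves, so it is at its end stop. I back away from the handle and retreat for a check.

move_arm:
  rows:
    - [-6,8,0,0,1]
    - [-14,18,0,0,1]
    - [-18,24,20,0,1]
    - [-20,30,60,0,1]
    - [-20,90,110,0,1]
    - [-20,150,160,0,1]
    - [-20,200,190,0,1]
    - [-20,250,190,0,1]
    - [-20,300,190,0,1]
    - [-20,350,190,0,1]
    - [-20,350,190,0,1]

```text
t: 31.25
ee_pos: [413.9, 271.3, 213.1]
orientation: [1.206, 1.242, -1.234]
ft_force: [0.1, 0.4, -1.2]
width: 0.5
```

```bash
python3 - <<'E'
from h import *
o=ctrl.get_obs();print(o['t'],o['ee_pos'],o['ft_force'])
s=get_image('side');cv2.imwrite('pics/s16.png',s)
s=get_image('top');cv2.imwrite('pics/t16f.png',s);crop(s,270,140,410,270,5,'pics/t16.png')
E
```

```text
31.25 [413.86207266 271.28763858 213.11835727] [ 0.08036167  0.44055238 -1.23735729]
```

View pics/s16.png

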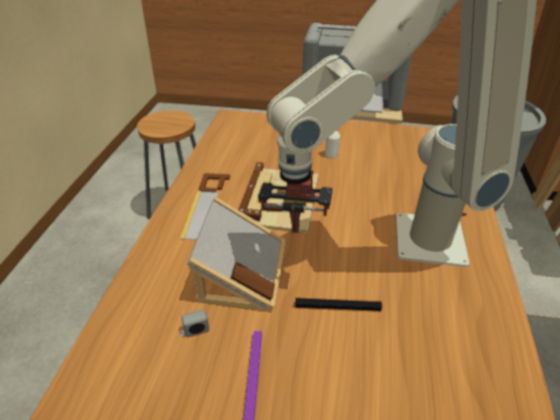

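View pics/t16.png

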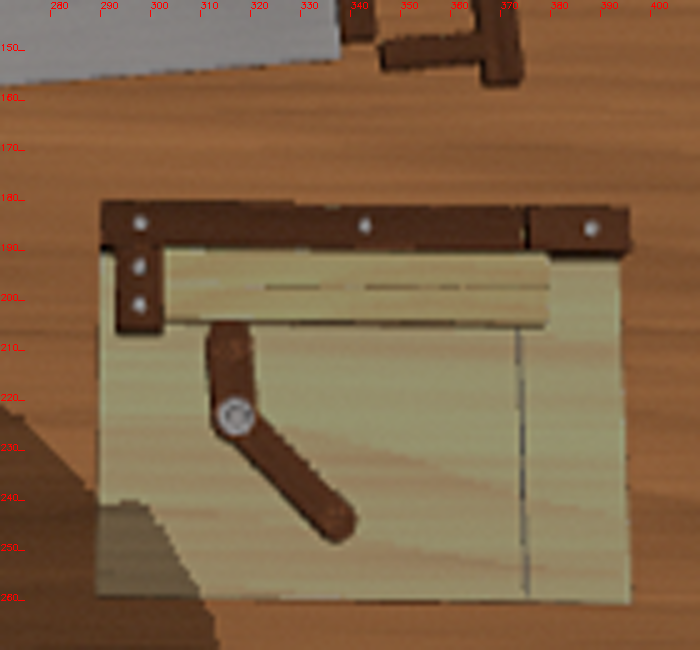

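View pics/t16f.png

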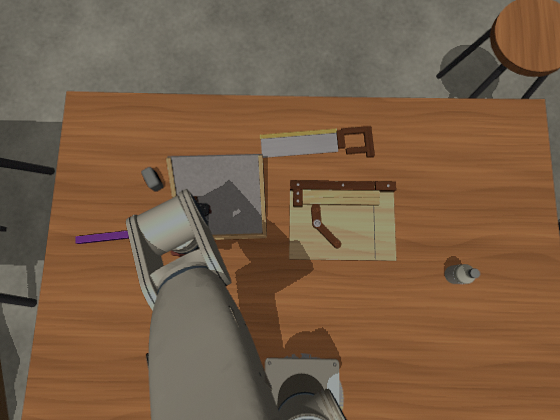

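The rails are tight in the corner and the lever is closed. I compute the handle angle to confirm it.

```bash
python3 - <<'E'
from h import *
im=cv2.imread('pics/t16f.png');c=im[208:252,308:345].astype(int)
m=((c[...,2]<115)).astype(np.uint8)
# handle mask below pivot
ys,xs=np.nonzero(m);P=np.c_[xs+308,ys+208].astype(float)
W=onz('top',P,37.5)[:,:2]
piv=onz('top',[(316.6,222.6)],44)[0,:2]
for pv in(piv,np.array([511.3,-42.2])):
    d=W-pv;r=np.hypot(*d.T);a=np.degrees(np.arctan2(d[:,1],d[:,0]))%360
    k=(r>35)&(r<90)&(a>190)&(a<260)
    l=cv2.fitLine(W[k].astype(np.float32),cv2.DIST_L2,0,.01,.01).ravel()
    print(pv.round(1),k.sum(),a[k].mean(),np.degrees(np.arctan2(l[1],l[0]))%180, 'max r',r[(a>200)&(a<250)].max())
E
```

```text
[510.  -41.7] 157 224.07287158986568 45.03203 max r 100.36298051117875
[511.3 -42.2] 154 222.77344113782573 44.734978 max r 100.92131687194659
```

The handle's fitted line is at about 225°, so the joint is at about 1.73 rad, and the handle end is 100 mm from the pivot. Both fit the clamped position, so I hand in.

```bash
python3 -c "
from workcell import ctrl
print(ctrl.close_job())"
```

```text
the job is handed in; nothing more can be done
None
```

The rails are clamped against the fence and stop, and I handed the job in at about 31 s of the 61 s allowed. `ctrl.close_job()` gives no verdict.

**What I did:** I lifted both rails in one grip (opening 43.7 mm) and carried them to the board. There I lowered the low end first and let the rails pivot flat in the grip before letting go. I pushed the pair to the fence, then to the stop, then to the fence again. Last, with the rails free, I swung the cam lever round until it would go no further.

**Last checks:**
- **Fence:** the pair stalled firmly under the push, which puts the fence face at x ≈ 616. The images gave 616.3.
- **Stop:** the rails' -y ends measure about y = -235 to -237. With the stop face at about 3 and 240 mm rails, -237 is expected. The pair also stopped firmly here, at about 9 N.
- **Lever:** the handle's fitted line is at 225°, about 1.73 rad. Taking the mean direction from the pivot instead gives 223 to 224°. Both are well above the 217° that 1.6 rad needs.
- **Bystanders:** the saw, glue and tape look unmoved in the last pictures, and the offcut does in the side view (the arm hides it in the top view). I checked these by eye only.
- **Robot:** it is clear of everything, with no contact force.

**One disagreement:** the deck contact came about 1.5 to 2 mm higher than I predicted from the pictures, so I set the grip height by touch instead.

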